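# Hang the guard door on the cork drum polisher

### The arm

A 6-joint arm with a two-finger parallel gripper is mounted at the origin on the work surface. World frame = base frame: x ahead of the robot, y to its left, z up, the work surface at z = 0. Lengths are in m, angles in degrees, forces in N, time in s.
With the tool pointing down it reaches from about 0.375 to 0.9 m from the base axis. Payload 3.1 kg.
Tool frame: the origin (TCP) lies on the centre line of the jaws, within the pads' length; the fingertips stand 14 mm ahead of it and the grasp point (between the pads) lies 5 mm behind it (bot.tips_ahead is the distance from the TCP to the fingertips, in m); z points along the fingers, y is the line along which they close (so a half turn about z gives the same grasp; the last joint's range is limited). The gripper opens to 87 mm and grips with 3 to 60 N. Pads are 19 mm wide; open, the fingers measure 117 mm over their backs; the gripper's body (75 mm by 190 mm) begins 51 mm behind the grasp point.
Start: joints at [61.221, 30.224, 82.088, -0, 67.689, -10.227], TCP at [0.199, 0.593, 0.237] pointing down, gripper open.
Joint ranges: [-176.69, 176.69], [-43.24, 126.21], [12.49, 139.97], [-82, 262], [0, 151.66], [-163.58, 163.58]. Speed limits (degrees/s): [159.86, 159.86, 180, 180, 180, 180].

### API

Orientations are given as a 3x3 rotation matrix whose columns are the frame's x, y, z axes.
In Python, from rig import bot gives the robot as it stands.
- The arm moves only by the tool play_rows, never from a script. Its argument "moves" is a list that holds one entry, the list of rows, each a list of 6 numbers: the shift along the tool's x, y, z in mm, then the turn, a rotation vector about the tool's x, y, z in rad. A call has 1 to 5 rows; each row shifts and turns the commanded pose from where the row before left it, along the tool's axes as they then stand; what a row does not reach is not made up. A row lasts 1/10 s, in which the tool goes at most 50 mm and 8.59 degrees, less where a joint would pass 70% of its speed; a pose out of reach is approached as far as the arm can. A call with a gripper value outside its range is refused whole. "fingers" is the opening, from -1 (shut) to 1 (fully open), set as the call begins (left out, the last holds). The fingers move at their own pace and stop on an object; the grip force is fixed at half the most. Time passes only in rows, so rows that do not move let the fingers close. It gives the time, the measured TCP pose, the force, the opening and the grip force at its end, in the units of the state.
- bot.read_state(): the state, without advancing time (a new reading comes with each control period).
- bot.capture(name): name is "scene" or "top" or "wrist"; returns a dict with "image" (384x512x3 uint8, blue, green, red), "fx", "fy", "cx", "cy" (pixels), "R" (3x3) and "t" (3): a world point X has camera coordinates R X + t. Camera axes: x right, y down, z forward; pixel columns grow to the right and rows downward; lengths in m; the calibration is good to about 2 mm. The wrist camera is an equidistant fisheye: a pixel r from the principal point sees the ray r / f radians off the axis. A picture is of the moment at which its call begins. There is no depth.
- bot.hand_in(): hands the job in; it is judged then, once.
Trained networks look in a picture, given as the dict that the camera call returned (one of the last four; its "shot" number tells which), for a name from the list of things; names that differ only in an ending like _2 or _b are one class to them, and where a whole thing is asked for, a point or a joint stands for the part that bears it (a point fixed in the world has none). Each returns a list of dicts, best first, with "confidence" (0 to 1); they miss things now and then, are a little off and sometimes report something else, mostly with a low value. They report only what shows in the picture. A call takes as long as a camera call. They do not tell look-alikes from the thing itself.
- bot.search_frame(picture, query): "centre" ([column, row] in pixels, amid what is visible of it).
- bot.silhouettes(picture, query): "pixels" (384x512 bool, what is visible of it) and "centre" ([column, row] in pixels, amid what is visible of it).
- bot.pinpoint(picture, query): "centre" ([column, row] in pixels: a listed point, or the origin of a listed thing).
The state is a dict: "time_s": time; "joint_positions": joint angles; "qvel": joint speeds; "tau": joint torques, N m; "position": TCP position; "tcp_rot": TCP orientation; "force": force on the tool from outside, world axes, zero at the start; "moment": the same for the moment, N m; "opening": opening from 0.0 (shut) to 1.0 (fully open); "grasp_force": force on a finger pad.
Only numpy, scipy, OpenCV 4.12 (cv2) and the standard library are available. Lean on these libraries where they do the work, as an engineer would, in place of code of your own. Each camera call takes 0.05 s, during which the arm holds its last target. There are 200 camera calls.

### The job

Take the yellow-framed guard door out of its slanted rack and hang it on the cork drum polisher: both knuckles fully down on the two hinge pins, the door upright and shut across the drum opening. The upper hinge arm bars the way from straight above, so bring the door in from the front just over the pin tips; lower it gently without letting it drop onto the pins, let go of it, and leave the glass fish, the carbide stick and the steel funnel where they are.

Things in the scene. Friction and masses are not known exactly. Their poses are not given: they have to be found in the camera images.
- door: Loose guard door, 0.25-0.4 kg: panel 150 wide, 120 high, 8 mm thick, yellow frame, clear window; black grip tab 40 wide, 14 thick, 40 high on the middle of its top edge. Origin: tab centre (panel top edge 20 mm below, bottom edge 140 mm below). z up from panel to tab, y along the width to the knuckle edge, x face normal. At the start it leans in the rack, about 29 degrees, top away from the robot.
- knuckle_low (a point): Centre of the lower mouth of the door's lower brass knuckle (door frame 0, +100, -128 mm), axes as the door. Knuckles: tubes 22 mm outside, bore 10.5 mm, 18 mm long, open at both ends, axis along door z.
- knuckle_high (a point): The same for the upper knuckle (door frame 0, +100, -52 mm).
- machine: Fixed cork drum polisher: green housing 190 deep, 176 wide, 150 mm high, front open at x = +22 mm, top open over the drum, on a dark base plate 15 mm thick. Origin: on the bench under the middle of the shut door; x into the machine, y to the hinge side, z up. A shut, hung door hangs at x = 0, its axes along those of the machine.
- pin_nominal (a point): Nominal foot of the lower hinge pin, on its arm (machine frame 0, +100, 57 mm). The hinge post is clamped in a slot along the machine's y: both real pins stand anywhere from 7 mm short of to 7 mm beyond this point along y; x and z are true. That shift is not measured: feel or see it. A knuckle that misses lands on a pin tip, 20 mm above the seat.
- pin_high_nominal (a point): The same for the upper pin (machine frame 0, +100, 133 mm). Both pins: brass, upright on one axis, 8 mm thick, 20 mm high, the last 4 mm tapering to 4 mm wide. Each stands on a steel arm 16 wide, 8 mm thick, on whose top the knuckle rests when fully down. The arms come from a round steel post, 20 mm thick, 135 mm high, 42 mm beyond the pins along +y.
- rack: Fixed wooden rack. Origin: on the bench below the slot floor; z up. The door's lower part stands in a straight slot 11 mm wide, 45 mm deep at the upper board, 85 mm at the lower one it leans on, leaning 29 degrees from vertical to the rack's +x, away from the robot; slot floor 34 mm over the bench. The door comes out only along the slot, i.e. along its own z.
- fish_mid (a point): Middle of a loose emerald glass fish on a glass foot, about 95 long, 42 wide, 70 mm high; the point is 35 mm over its underside. To be left alone.
- stick_mid (a point): Middle of a loose dark boron carbide stick, 150 x 12 x 12 mm, lying on the bench, long along its y. To be left alone.
- funnel_mid (a point): Middle of a loose steel funnel standing mouth down, 90 mm across, 100 mm high; the point is 50 mm over the bench. To be left alone.
Things that resemble listed ones, but are neither listed nor needed, are in the scene too. What is shaped like the door but purple is not meant.

How it is judged (in metres and radians):
At the end, for the whole second after the job is handed in: Both knuckles are down on the arms of the hinge post (within 4 mm of the seated height and 6 mm of the pin line), the door is upright within 0.08 rad, shut (faces within 0.25 rad of the machine's front, panel across the opening), released and at rest (z of knuckle_low in the frame of machine between 0.052 and 0.061 m and z of knuckle_high in the frame of machine between 0.128 and 0.137 m and x of knuckle_low in the frame of machine between -0.006 and 0.006 m and y of knuckle_low in the frame of machine between 0.089 and 0.111 m and angle between door's own z axis and vertical below 0.08 rad and angle between the x axis of door and the x axis of machine, either way round below 0.25 rad and y of door in the frame of machine below 0.03 m and linear speed of door below 0.02 m/s and angular speed of door below 0.15 rad/s); the robot touches nothing.
It fails at once if the door drops or is rammed onto the pins (over 0.3 m/s within 20 mm of being seated) (horizontal distance between knuckle_low and pin_nominal below 0.015 m and z of knuckle_low in the frame of machine between 0.05 and 0.078 m and linear speed of door above 0.3 m/s).
It fails at once if the glass fish is displaced by more than 15 mm (distance of fish_mid from where it was at the start of the episode above 0.015 m).
It fails at once if the carbide stick is displaced by more than 20 mm (distance of stick_mid from where it was at the start of the episode above 0.02 m).
It fails at once if the funnel is displaced by more than 20 mm (distance of funnel_mid from where it was at the start of the episode above 0.02 m).
It also fails if it takes over 48 s, if anything falls off the work surface, if the arm or the gripper's body presses on something with over 40 N, if the wrist force passes 120 N, or if a joint passes its speed limit or range.

## Working session

There is one attempt and no reset: what is moved stays moved. The work goes in short steps, Python scripts to look and compute and a tool call to move; the robot and the scene stay as the last step left them, time stands still between calls to the robot, and variables do not carry over. Pictures are saved under pics/ and viewed, at most 10 in all, crops included, and the job is handed in when it is done.

Besides the shell and the picture viewer there is one more tool, called after "Emit:" as a command line: name --argument value ..., lists and objects as JSON in quotes. play_rows: Moves the arm, as the interface text tells. Its arguments: {"type":"object","properties":{"moves":{"type":"array","items":{"type":"array","items":{"type":"array","items":{"type":"number"}}}},"fingers":{"type":"number"}},"required":["moves"]}

```bash
mkdir -p pics; ls; python3 - <<'E'
from rig import bot
import cv2,numpy as np
for n in ("scene","top"):
    p=bot.capture(n); cv2.imwrite(f"pics/{n}0.png",p["image"])
    print(n,p["fx"],p["cx"],p["cy"],np.round(p["R"],3).tolist(),np.round(p["t"],3).tolist())
    for q in ("door","machine","rack","knuckle_low","knuckle_high","pin_nominal","pin_high_nominal","fish_mid","stick_mid","funnel_mid"):
        print(q,[(np.round(r["centre"],1).tolist(),round(r["confidence"],2)) for r in bot.pinpoint(p,q)][:3])
print(bot.read_state())
E
```

```text
pics
scene 474.4963399893443 248.61663597442652 192.89693692854212 [[0.818, 0.576, 0.013], [0.462, -0.643, -0.611], [-0.343, 0.505, -0.792]] [-0.317, -0.197, 1.422]
door [([224.9, 246.8], 0.93), ([123.1, 253.6], 0.72), ([112.9, 313.2], 0.58)]
machine [([346.9, 184.7], 0.75)]
rack [([196.0, 270.9], 0.62)]
knuckle_low [([163.6, 358.7], 0.86), ([49.9, 265.4], 0.58), ([230.1, 229.9], 0.56)]
knuckle_high [([238.8, 220.5], 0.75), ([162.4, 325.6], 0.74), ([75.9, 279.3], 0.68)]
pin_nominal [([369.8, 148.4], 0.61)]
pin_high_nominal [([376.4, 128.4], 0.66)]
fish_mid [([287.2, 305.0], 0.7)]
stick_mid [([265.9, 184.8], 0.64)]
funnel_mid []
top 487.7291625544012 258.01529229163145 193.79589535752163 [[-0.018, -1.0, 0.01], [-0.993, 0.017, -0.116], [0.116, -0.012, -0.993]] [-0.089, 0.462, 1.328]
door [([321.7, 170.8], 0.78), ([350.1, 263.6], 0.69), ([394.0, 231.8], 0.59)]
machine [([166.7, 149.8], 0.79)]
rack [([322.6, 202.6], 0.88)]
knuckle_low [([395.0, 303.6], 0.95), ([394.7, 175.1], 0.66), ([287.5, 200.9], 0.65)]
knuckle_high [([283.5, 185.4], 0.82), ([393.0, 277.5], 0.66), ([376.4, 194.4], 0.6
[... 354 characters left out ...]
1.80321984e-05,
        6.76892193e+01, -1.02257468e+01]), 'qvel': array([ 0.03317805, -0.02283378,  0.09926713, -0.05556262, -0.02670463,
        0.05487859]), 'tau': array([ 3.13466207e-04, -4.40019536e+01, -1.76989281e+01,  6.33276394e-02,
        5.03392832e-02, -3.13849887e-05]), 'position': array([0.19882682, 0.59251051, 0.23654996]), 'tcp_rot': array([[-9.48020869e-01,  3.18208158e-01, -5.58046674e-07],
       [ 3.18208158e-01,  9.48020869e-01, -1.62066222e-06],
       [ 1.33319531e-08, -1.71399661e-06, -1.00000000e+00]]), 'force': array([-0.23942122, -0.09062894,  0.08561739]), 'moment': array([ 0.00065374, -0.04816782,  0.01558855]), 'grasp_force': 0.0, 'opening': 1.000671231873678}
```

View pics/scene0.png

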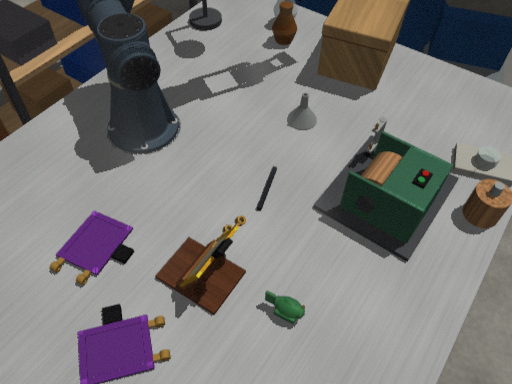

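View pics/top0.png

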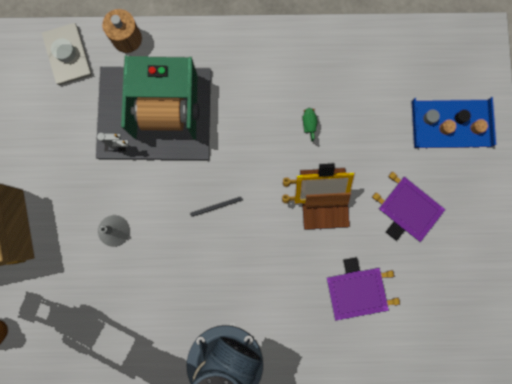

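```bash
cat > h.py <<'E'
import numpy as np
from scipy.optimize import least_squares
from scipy.spatial.transform import Rotation as Ro
C=dict(
 scene=(474.496,248.617,192.897),top=(487.729,258.015,193.796))
def load():
    from rig import bot
    return {n:bot.capture(n) for n in C}
def proj(p,X):
    c=p["R"]@X+p["t"]; return np.array([p["fx"]*c[0]/c[2]+p["cx"],p["fy"]*c[1]/c[2]+p["cy"]])
def fit(P,obs,pose,x0):
    f=lambda v: np.concatenate([proj(P[n],pose(v)[0]@np.array(b)+pose(v)[1])-uv for n,b,uv in obs])
    s=least_squares(f,x0,loss="soft_l1",f_scale=2); return s.x,f(s.x).reshape(-1,2).round(1)
def doorpose(v): return Ro.from_euler("ZY",[v[3],np.radians(29)]).as_matrix(),np.array(v[:3])
def machpose(v): return Ro.from_euler("Z",v[2]).as_matrix(),np.array([v[0],v[1],0])
def pt(v): return np.eye(3),np.array([v[0],v[1],0])
def S(deg): return np.radians(deg)
E
python3 - <<'E'
from h import *
P=load()
import pickle; pickle.dump({n:{k:v for k,v in p.items() if k!="image"} for n,p in P.items()},open("P.pkl","wb"))
L,H=[0,.1,-.128],[0,.1,-.052]
print("door",*fit(P,[("scene",[0,0,0],[224.9,246.8]),("scene",H,[238.8,220.5]),("scene",L,[230.1,229.9]),
 ("top",[0,0,0],[321.7,170.8]),("top",H,[283.5,185.4]),("top",L,[287.5,200.9])],doorpose,[.5,-.2,.17,0]))
print("mach",*fit(P,[("scene",[0,0,0],[346.9,184.7]),("scene",[0,.1,.057],[369.8,148.4]),("scene",[0,.1,.133],[376.4,128.4]),
 ("top",[0,0,0],[166.7,149.8]),("top",[0,.1,.057],[123.8,146.6]),("top",[0,.1,.133],[118.8,135.7])],machpose,[.6,.2,0]))
print("rack",*fit(P,[("scene",[0,0,0],[196,270.9]),("top",[0,0,0],[322.6,202.6])],pt,[.5,-.1]))
print("fish",*fit(P,[("scene",[0,0,.035],[287.2,305]),("top",[0,0,.035],[311.5,123.1])],pt,[.5,-.1]))
print("stick",*fit(P,[("scene",[0,0,.006],[265.9,184.8]),("top",[0,0,.006],[219.8,205.3])],pt,[.5,-.1]))
print("funnel",*fit(P,[("top",[0,0,.05],[106.9,231.5])],pt,[.5,-.1]))
E
```

```text
door [ 0.505947   -0.2603364   0.14638901  0.06799529] [[-0.6  0.4]
 [ 0.5  0.3]
 [-3.5 -0.3]
 [ 0.6 -1.4]
 [-0.4 -0.5]
 [-4.6  0.4]]
mach [ 0.59880758  0.16465846 -0.05978454] [[-0.7 -1.4]
 [-0.8 -0.1]
 [-1.2  0. ]
 [-1.  -1.6]
 [ 1.7 -4.3]
 [-0.9  0.1]]
rack [ 0.43443296 -0.28188529] [[ 0.6 -0.5]
 [ 0.9  0.2]]
fish [ 0.66131151 -0.24784343] [[-1.5  0.1]
 [-1.  -1.6]]
stick [0.43073966 0.01699101] [[-0.6  3.4]
 [-2.1  0.4]]
funnel [0.36178152 0.31312488] [[-0.  0.]]
```

```bash
cat >> h.py <<'E'
def rows(Rt,pt,n=None,start=None):
    """rows (mm, rad; tool axes) to a target pose along a straight line"""
    from rig import bot
    s=bot.read_state() if start is None else start
    R0,p0=np.array(s["tcp_rot"]),np.array(s["position"])
    rv=Ro.from_matrix(R0.T@Rt).as_rotvec(); d=np.array(pt)-p0
    m=max(np.linalg.norm(d)/.047,np.degrees(np.linalg.norm(rv))/8.3)
    n=n or max(1,int(np.ceil(m)))
    out=[]
    for i in range(n):
        R=R0@Ro.from_rotvec(rv*i/n).as_matrix()
        out.append([*np.round(R.T@d/n*1000,1).tolist(),*np.round(rv/n,3).tolist()])
    for k in range(0,n,5): print(out[k:k+5])
    return dict(tcp_rot=Rt,position=np.array(pt))
def tool(yaw,tilt):  # tool x=door y, tool y=door x, tool z=-door z
    D=Ro.from_euler("ZY",[yaw,tilt]).as_matrix()
    return np.c_[D[:,1],D[:,0],-D[:,2]]
E
python3 - <<'E'
from h import *
s=rows(tool(.3,0),[.42,.22,.34])
E
```

```text
[[-32.8, -28.3, -10.3, 0.0, -0.0, 0.095], [-35.3, -25.0, -10.3, 0.0, -0.0, 0.095], [-37.6, -21.6, -10.3, 0.0, -0.0, 0.095], [-39.4, -17.9, -10.3, 0.0, -0.0, 0.095], [-41.0, -14.1, -10.3, 0.0, -0.0, 0.095]]
[[-42.1, -10.2, -10.3, 0.0, -0.0, 0.095], [-42.9, -6.2, -10.3, 0.0, -0.0, 0.095], [-43.3, -2.1, -10.3, 0.0, -0.0, 0.095], [-43.3, 2.0, -10.3, 0.0, -0.0, 0.095], [-42.9, 6.1, -10.3, 0.0, -0.0, 0.095]]
```

Emit:
play_rows --moves '[[[-33, -28, -10, 0, 0, 0.095], [-35, -25, -10, 0, 0, 0.095], [-37.5, -21.5, -10, 0, 0, 0.095], [-39.5, -18, -10, 0, 0, 0.095], [-41, -14, -10, 0, 0, 0.095]]]' --fingers 1

```text
time_s: 1.7
position: [0.31, 0.4052, 0.287]
tcp_rot: [[-0.695, 0.719, 0.0], [0.719, 0.695, 0.0], [-0.0, 0.0, -1.0]]
force: [1.2, 0.5, -0.4]
opening: 0.997
grasp_force: 0.0
```

Emit:
play_rows --moves '[[[-42, -10, -10, 0, 0, 0.095], [-43, -6, -10, 0, 0, 0.095], [-43, -2, -10, 0, 0, 0.095], [-43, 2, -10, 0, 0, 0.095], [-43, 6, -10, 0, 0, 0.095]]]'

```text
time_s: 2.2
position: [0.4202, 0.2192, 0.3372]
tcp_rot: [[-0.289, 0.957, 0.001], [0.957, 0.289, 0.0], [0.0, 0.001, -1.0]]
force: [0.2, 0.6, 1.3]
opening: 1.002
grasp_force: 0.0
```

```bash
python3 - <<'E'
from h import *
from rig import bot
import cv2
p=bot.capture("wrist"); cv2.imwrite("pics/w1.png",p["image"])
import pickle; pickle.dump(p,open("w1.pkl","wb"))
s=bot.read_state(); print(s["position"],s["tcp_rot"].round(3).tolist())
print(p["fx"],p["cx"],p["cy"],np.round(p["R"],3).tolist(),(-p["R"].T@p["t"]).round(3))
for q in ("machine","pin_nominal","pin_high_nominal"):
    print(q,[(np.round(r["centre"],1).tolist(),round(r["confidence"],2)) for r in bot.pinpoint(p,q)][:3])
E
```

```text
[0.4252484  0.21441297 0.33893275] [[-0.282, 0.959, 0.008], [0.959, 0.282, -0.004], [-0.006, 0.006, -1.0]]
297.3186396354542 258.0722773644205 191.72898810592747 [[0.958, 0.288, 0.001], [0.28, -0.93, 0.239], [0.07, -0.229, -0.971]] [0.401 0.281 0.484]
machine [([344.1, 218.4], 0.81)]
pin_nominal [([379.2, 175.1], 0.73), ([345.0, 219.2], 0.34)]
pin_high_nominal [([401.7, 182.8], 0.9)]
```

View pics/w1.png

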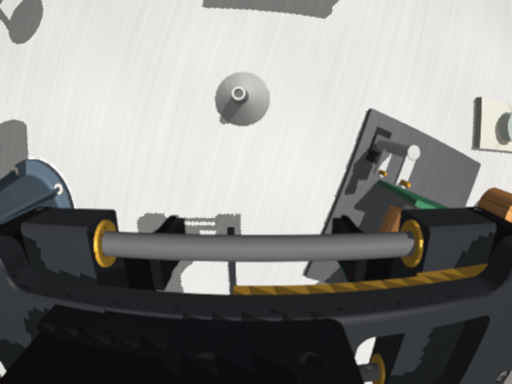

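```bash
python3 - <<'E'
import cv2
im=cv2.imread("pics/w1.png")[105:215,350:490]
cv2.imwrite("pics/w1c.png",cv2.resize(im,None,fx=5.4,fy=5.4,interpolation=cv2.INTER_CUBIC))
E
```

```text
(no output)
```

View pics/w1c.png

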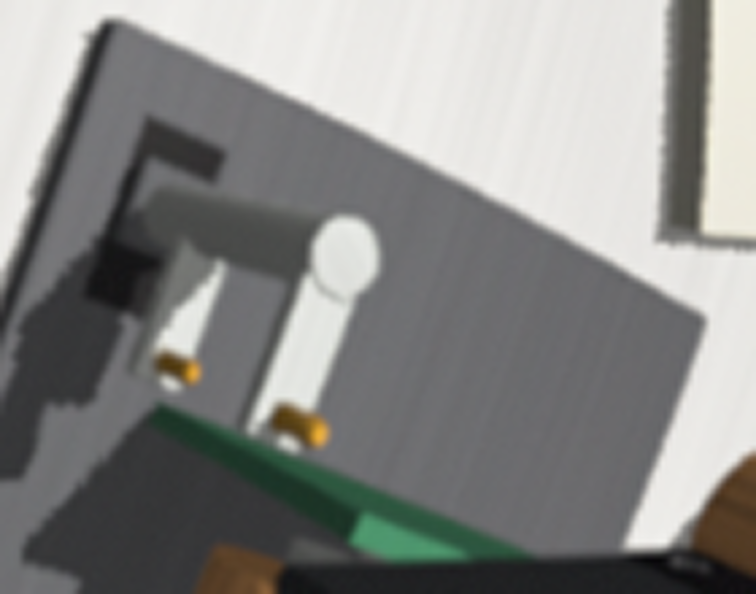

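```bash
cat >> h.py <<'E'
def ray(p,uv):
    d=(np.array(uv)-[p["cx"],p["cy"]])/p["fx"]; r=np.linalg.norm(d)
    v=np.array([*(d/r*np.sin(r)),np.cos(r)]); return p["R"].T@v,-p["R"].T@p["t"]
def onz(p,uv,z):
    v,c=ray(p,uv); return c+v*(z-c[2])/v[2]
E
python3 - <<'E'
from h import *
import pickle
p=pickle.load(open("w1.pkl","rb"))
f=lambda a,b:(350+a/5.4,105+b/5.4)
for n,c,z in (("Utip",(318,433),.153),("Ufoot",(283,415),.133),("Ltip",(194,374),.077),("Lfoot",(165,362),.057),("post",(345,252),.135),("c1",(113,20),.015),("c2",(703,318),.015)):
    print(n,onz(p,f(*c),z).round(4))
a,b=onz(p,f(113,20),.015),onz(p,f(703,318),.015); d=b-a; print("plate edge deg",np.degrees(np.arctan2(d[1],d[0])),np.linalg.norm(d))
s=rows(tool(.068,0),[.50,-.16,.34],start=dict(tcp_rot=tool(.29,0),position=np.array([.4252,.2144,.339])))
s=rows(tool(.068,np.radians(29)),np.array([.506,-.261,.151])+doorpose([0,0,0,.068])[0]@[0,0,.085],start=s)
E
```

```text
Utip [0.6023 0.2657 0.153 ]
Ufoot [0.6031 0.2659 0.133 ]
Ltip [0.6037 0.2656 0.077 ]
Lfoot [0.6034 0.2652 0.057 ]
post [0.6035 0.3084 0.135 ]
c1 [0.5707 0.3578 0.015 ]
c2 [0.8364 0.3507 0.015 ]
plate edge deg -1.5480696778582068 0.26576287661595277
[[-42.2, -3.9, -0.1, 0.0, 0.0, 0.025], [-42.3, -2.9, -0.1, 0.0, 0.0, 0.025], [-42.4, -1.8, -0.1, 0.0, 0.0, 0.025], [-42.4, -0.8, -0.1, 0.0, 0.0, 0.025], [-42.4, 0.2, -0.1, 0.0, 0.0, 0.025]]
[[-42.4, 1.3, -0.1, 0.0, 0.0, 0.025], [-42.4, 2.3, -0.1, 0.0, 0.0, 0.025], [-42.3, 3.4, -0.1, 0.0, 0.0, 0.025], [-42.2, 4.4, -0.1, 0.0, 0.0, 0.025]]
[[-25.3, 10.1, 28.7, 0.127, 0.0, 0.0], [-25.3, 13.6, 27.2, 0.127, 0.0, 0.0], [-25.3, 16.9, 25.2, 0.127, 0.0, 0.0], [-25.3, 20.0, 22.9, 0.127, 0.0, 0.0]]
```

Emit:
play_rows --moves '[[[-42, -4, 0, 0, 0, 0.025], [-42, -3, 0, 0, 0, 0.025], [-42, -2, 0, 0, 0, 0.025], [-42, -1, 0, 0, 0, 0.025], [-42, 0, 0, 0, 0, 0.025]]]'

```text
time_s: 2.9
position: [0.4608, 0.0149, 0.3362]
tcp_rot: [[-0.173, 0.985, -0.001], [0.985, 0.173, 0.001], [0.001, -0.001, -1.0]]
force: [0.7, -0.4, -0.6]
opening: 0.999
grasp_force: 0.0
```

Emit:
play_rows --moves '[[[-42, 1, 0, 0, 0, 0.025], [-42, 2, 0, 0, 0, 0.025], [-42, 3, 0, 0, 0, 0.025], [-42, 4, 0, 0, 0, 0.025], [-25, 10, 28, 0.127, 0, 0]]]'

```text
time_s: 3.4
position: [0.5057, -0.1771, 0.3122]
tcp_rot: [[-0.07, 0.99, -0.122], [0.998, 0.069, -0.014], [-0.005, -0.123, -0.992]]
force: [1.2, -0.1, 1.3]
opening: 1.0
grasp_force: 0.0
```

Emit:
play_rows --moves '[[[-25, 13.5, 27, 0.127, 0, 0], [-25, 17, 25, 0.127, 0, 0], [-25, 20, 22, 0.127, 0, 0], [0, 0, 0, 0, 0, 0]]]'

```text
time_s: 3.8
position: [0.5415, -0.2461, 0.2077]
tcp_rot: [[-0.074, 0.861, -0.503], [0.997, 0.071, -0.027], [0.013, -0.503, -0.864]]
force: [-2.4, 1.4, -2.6]
opening: 0.995
grasp_force: 0.0
```

```bash
python3 - <<'E'
from h import *
from rig import bot
import cv2,pickle
p=bot.capture("wrist"); cv2.imwrite("pics/w2.png",p["image"]);pickle.dump(p,open("w2.pkl","wb"))
s=bot.read_state(); print(s["position"],s["tcp_rot"].round(3).tolist(),s["joint_positions"].round(1))
for q in ("door","knuckle_low","knuckle_high"):
    print(q,[(np.round(r["centre"],1).tolist(),round(r["confidence"],2)) for r in bot.pinpoint(p,q)][:3])
E
```

```text
[ 0.54072619 -0.24514062  0.21371007] [[-0.074, 0.864, -0.498], [0.997, 0.069, -0.028], [0.01, -0.498, -0.867]] [-27.9  41.8  69.1 -15.   95.1 -30.1]
door [([248.6, 233.7], 0.72), ([168.3, 215.4], 0.72), ([211.1, 294.5], 0.44)]
knuckle_low [([260.7, 108.2], 0.98), ([249.3, 235.0], 0.68)]
knuckle_high [([260.2, 100.7], 0.84)]
```

View pics/w2.png

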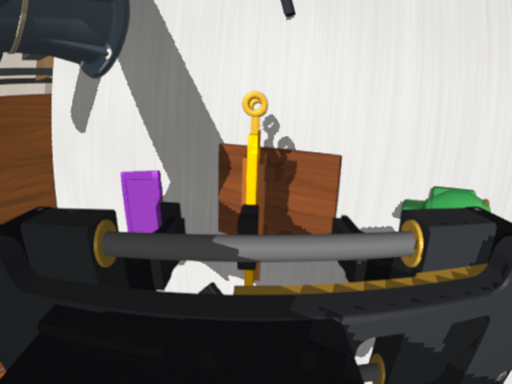

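```bash
cat >> h.py <<'E'
def projw(p,X):
    c=p["R"]@X+p["t"]; r=np.hypot(c[0],c[1]); th=np.arctan2(r,c[2])
    return np.array([p["cx"],p["cy"]])+p["fx"]*th*c[:2]/r
E
python3 - <<'E'
from h import *
import h,pickle
P=pickle.load(open("P.pkl","rb")); P["w"]=pickle.load(open("w2.pkl","rb"))
op=h.proj
h.proj=lambda p,X: projw(p,X) if p is P["w"] else op(p,X)
H=[0,.1,-.052]
v,r=h.fit(P,[("scene",[0,0,0],[224.9,246.8]),("scene",H,[238.8,220.5]),("top",[0,0,0],[321.7,170.8]),("top",H,[283.5,185.4]),
 ("w",[0,.1,-.034],[255,103.5]),("w",[0,.02,.02],[249.5,206]),("w",[0,.075,-.02],[252.5,137]),("w",[0,0,0],[248.5,234])],doorpose,[.5,-.26,.15,.07])
print(v,r.tolist())
D,t=doorpose(v)
R=tool(v[3],np.radians(29))
for off in (-.010,): 
    s=rows(R,t+D@[0,0,.045]); rows(R,t+D@[0,0,-.005],start=s)
E
```

```text
[ 0.50367073 -0.26825482  0.15249167  0.05003429] [[-3.8, 1.0], [-1.6, 0.8], [4.1, -0.9], [2.6, -0.7], [-0.6, -1.7], [-0.7, 10.1], [0.5, -4.4], [1.2, -1.6]]
[[-19.9, 1.0, 38.4, 0.001, 0.012, 0.02]]
[[-0.0, 0.0, 25.0, 0.0, 0.0, 0.0], [-0.0, 0.0, 25.0, 0.0, 0.0, 0.0]]
```

Emit:
play_rows --moves '[[[-15, 1, 38, 0, 0.012, 0.02], [0, 0, 25, 0, 0, 0], [0, 0, 20, 0, 0, 0], [0, 0, 0, 0, 0, 0]]]'

```text
time_s: 4.4
position: [0.5014, -0.2635, 0.1541]
tcp_rot: [[-0.048, 0.874, -0.484], [0.999, 0.042, -0.024], [-0.0, -0.485, -0.875]]
force: [0.1, -0.9, 0.8]
opening: 0.999
grasp_force: 0.0
```

```bash
python3 - <<'E'
from h import *
from rig import bot
import cv2,pickle
p=bot.capture("wrist"); cv2.imwrite("pics/w3.png",p["image"]);pickle.dump(p,open("w3.pkl","wb"))
s=bot.read_state(); print(s["position"],s["force"])
E
```

```text
[ 0.50294534 -0.26418054  0.15489118] [0.26694411 0.49380943 0.0382046 ]
```

View pics/w3.png

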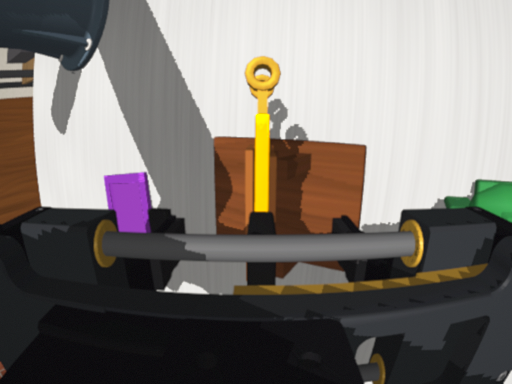

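Emit:
play_rows --moves '[[[0, 0, 0, 0, 0, 0], [0, 0, 0, 0, 0, 0], [0, 0, 0, 0, 0, 0], [0, 0, 0, 0, 0, 0], [0, 0, 0, 0, 0, 0]]]' --fingers -1

```text
time_s: 4.95
position: [0.5032, -0.2647, 0.1508]
tcp_rot: [[-0.049, 0.873, -0.486], [0.999, 0.043, -0.023], [0.001, -0.486, -0.874]]
force: [-0.7, 0.7, -0.4]
opening: 0.631
grasp_force: 0.0
```

Emit:
play_rows --moves '[[[0, 0, -5, 0, 0, 0], [0, 0, -15, 0, 0, 0], [0, 0, -20, 0, 0, 0], [0, 0, -20, 0, 0, 0]]]'

```text
time_s: 5.35
position: [0.5324, -0.2633, 0.2036]
tcp_rot: [[-0.048, 0.872, -0.487], [0.999, 0.043, -0.022], [0.001, -0.487, -0.873]]
force: [-0.5, -0.4, 0.4]
opening: 0.264
grasp_force: 0.0
```

Emit:
play_rows --moves '[[[0, 0, 20, 0, 0, 0], [0, 0, 20, 0, 0, 0], [0, 0, 20, 0, 0, 0], [0, 0, 0, 0, 0, 0]]]' --fingers 0

```text
time_s: 5.75
position: [0.5008, -0.2637, 0.1488]
tcp_rot: [[-0.048, 0.87, -0.491], [0.999, 0.044, -0.02], [0.004, -0.491, -0.871]]
force: [0.2, -0.1, -0.3]
opening: 0.478
grasp_force: 0.0
```

Emit:
play_rows --moves '[[[0, 0, 0, 0, 0, 0], [0, 0, 0, 0, 0, 0], [0, 0, 0, 0, 0, 0], [0, 0, 0, 0, 0, 0], [0, 0, 0, 0, 0, 0]]]' --fingers -1

```text
time_s: 6.25
position: [0.5026, -0.2649, 0.1518]
tcp_rot: [[-0.049, 0.872, -0.488], [0.999, 0.042, -0.024], [-0.0, -0.488, -0.873]]
force: [0.2, -0.3, 2.8]
opening: 0.157
grasp_force: 29.9
```

Emit:
play_rows --moves '[[[0, 0, 0, 0, 0, 0], [0, 0, 0, 0, 0, 0], [0, 0, 0, 0, 0, 0], [0, 0, 0, 0, 0, 0], [0, 0, 0, 0, 0, 0]]]'

```text
time_s: 6.75
position: [0.5026, -0.2648, 0.1518]
tcp_rot: [[-0.048, 0.872, -0.487], [0.999, 0.042, -0.024], [0.0, -0.488, -0.873]]
force: [-0.3, 0.2, 5.1]
opening: 0.16
grasp_force: 29.9
```

Emit:
play_rows --moves '[[[0, 0, -5, 0, 0, 0], [0, 0, -15, 0, 0, 0], [0, 0, -20, 0, 0, 0], [0, 0, -20, 0, 0, 0], [0, 0, -20, 0, 0, 0]]]'

```text
time_s: 7.25
position: [0.5413, -0.2623, 0.2202]
tcp_rot: [[-0.048, 0.871, -0.488], [0.999, 0.043, -0.021], [0.003, -0.489, -0.872]]
force: [-2.7, -0.4, -3.0]
opening: 0.16
grasp_force: 29.9
```

Emit:
play_rows --moves '[[[0, 0, -20, 0, 0, 0], [0, 0, -20, 0, 0, 0], [0, 0, -20, 0, 0, 0], [0, 0, -10, 0, 0, 0], [0, 0, 0, 0, 0, 0]]]'

```text
time_s: 7.75
position: [0.5773, -0.2613, 0.2823]
tcp_rot: [[-0.05, 0.874, -0.482], [0.999, 0.043, -0.024], [-0.0, -0.483, -0.876]]
force: [0.4, -0.7, -2.6]
opening: 0.16
grasp_force: 30.0
```

```bash
python3 - <<'E'
from h import *
from rig import bot
import cv2,pickle
s=bot.read_state();print(s["position"],s["force"])
p=bot.capture("scene"); cv2.imwrite("pics/s4.png",cv2.resize(p["image"][130:320,130:380],None,fx=3,fy=3))
E
```

```text
[ 0.57732479 -0.26129633  0.28225838] [ 0.44333385 -0.71897909 -2.62281062]
```

View pics/s4.png

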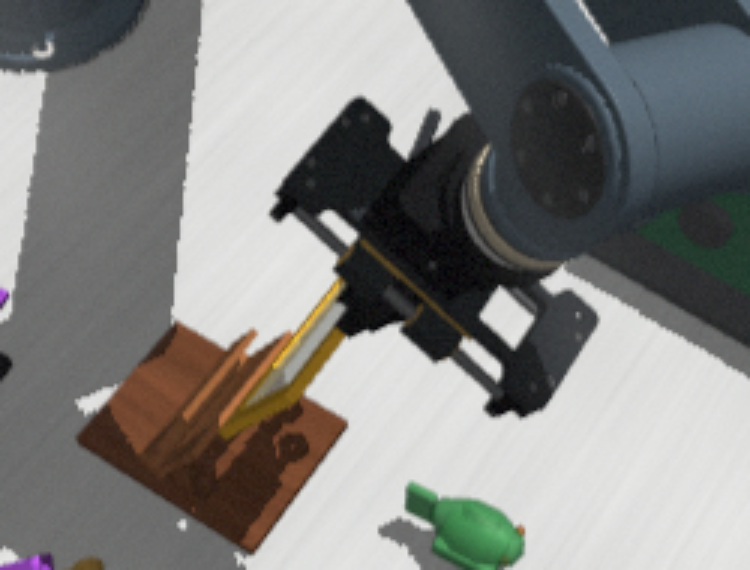

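```bash
python3 - <<'E'
from h import *
s=rows(tool(-.03,0),[.51,.165,.27],n=12)
E
```

```text
[[35.7, -2.8, 2.7, -0.042, 0.002, 0.006], [35.7, -3.2, 2.6, -0.042, 0.002, 0.006], [35.7, -3.5, 2.5, -0.042, 0.002, 0.006], [35.7, -3.8, 2.4, -0.042, 0.002, 0.006], [35.6, -4.2, 2.3, -0.042, 0.002, 0.006]]
[[35.6, -4.5, 2.2, -0.042, 0.002, 0.006], [35.6, -4.8, 2.0, -0.042, 0.002, 0.006], [35.5, -5.1, 1.9, -0.042, 0.002, 0.006], [35.5, -5.4, 1.7, -0.042, 0.002, 0.006], [35.4, -5.7, 1.6, -0.042, 0.002, 0.006]]
[[35.4, -6.0, 1.4, -0.042, 0.002, 0.006], [35.4, -6.3, 1.2, -0.042, 0.002, 0.006]]
```

Emit:
play_rows --moves '[[[20, -2, 0, -0.03, 0, 0], [36, -3, 3, -0.042, 0.002, 0.006], [36, -3.5, 3, -0.042, 0.002, 0.006], [36, -4, 3, -0.042, 0.002, 0.006], [36, -4, 3, -0.042, 0.002, 0.006]]]'

```text
time_s: 8.3
position: [0.5479, -0.0967, 0.2761]
tcp_rot: [[-0.022, 0.952, -0.306], [1.0, 0.021, -0.007], [0.0, -0.306, -0.952]]
force: [0.3, 0.6, -3.6]
opening: 0.162
grasp_force: 30.0
```

Emit:
play_rows --moves '[[[36, -4.5, 2, -0.042, 0.002, 0.006], [36, -5, 2, -0.042, 0.002, 0.006], [36, -5, 2, -0.042, 0.002, 0.006], [36, -5.5, 2, -0.042, 0.002, 0.006], [36, -5.5, 2, -0.042, 0.002, 0.006]]]'

```text
time_s: 8.8
position: [0.5185, 0.0826, 0.2722]
tcp_rot: [[0.009, 0.995, -0.101], [1.0, -0.008, 0.004], [0.003, -0.101, -0.995]]
force: [0.5, 0.8, -2.5]
opening: 0.157
grasp_force: 30.0
```

Emit:
play_rows --moves '[[[36, -6, 1, -0.042, 0.002, 0.006], [30, -6, 1, -0.042, 0, 0.006], [10, 0, 0, 0, 0, 0], [0, 0, 0, 0, 0, 0]]]'

```text
time_s: 9.2
position: [0.5078, 0.1585, 0.2718]
tcp_rot: [[0.017, 1.0, -0.018], [1.0, -0.017, 0.004], [0.003, -0.018, -1.0]]
force: [-0.0, -0.4, -1.6]
opening: 0.16
grasp_force: 30.0
```

```bash
python3 - <<'E'
from h import *
from rig import bot
import cv2,pickle
s=bot.read_state();print(s["position"],s["force"],s["tcp_rot"].round(3).tolist())
p=bot.capture("wrist"); pickle.dump(p,open("w5.pkl","wb"))
p["image"][0,0]=0
cv2.imwrite("pics/w5.png",cv2.resize(p["image"][40:240,180:440],None,fx=3,fy=3,interpolation=cv2.INTER_CUBIC))
for q in ("knuckle_low","knuckle_high","pin_nominal","pin_high_nominal"):
    print(q,[(np.round(r["centre"],1).tolist(),round(r["confidence"],2)) for r in bot.pinpoint(p,q)][:3])
rows(tool(-.03,0),[.51,.165,.27])
E
```

```text
[0.50784678 0.1584996  0.27179888] [-0.00715587 -0.44942431 -1.64930135] [[0.017, 1.0, -0.018], [1.0, -0.017, 0.004], [0.003, -0.018, -1.0]]
knuckle_low [([257.6, 86.0], 0.72)]
knuckle_high [([259.2, 72.7], 0.7)]
pin_nominal [([336.8, 91.5], 0.74)]
pin_high_nominal [([357.4, 81.9], 0.94)]
[[8.6, 0.1, 2.3, -0.017, -0.003, 0.008]]
```

View pics/w5.png

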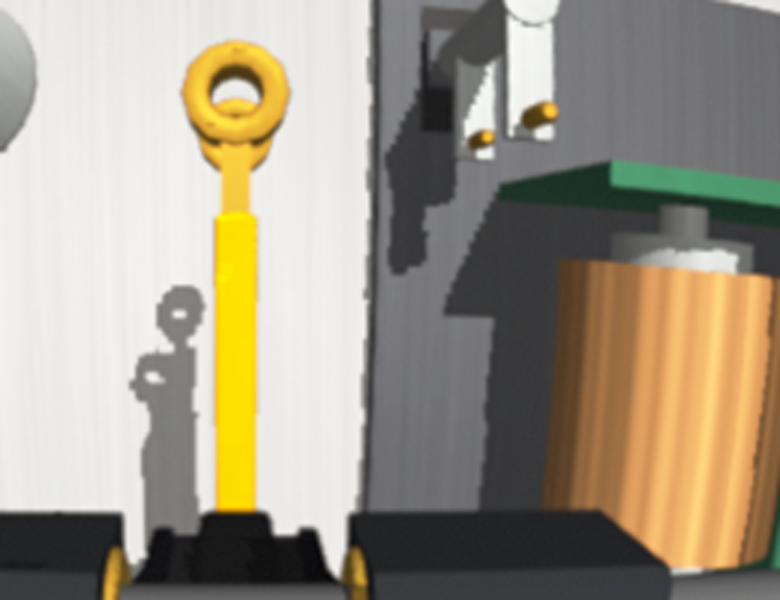

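```bash
python3 - <<'E'
from h import *
import pickle
from rig import bot
p=pickle.load(open("w5.pkl","rb"))
s=bot.read_state(); R,t=s["tcp_rot"],s["position"]
g=lambda a,b:np.array([180+a/3,40+b/3])
obs=[([0,.1,-.034],g(236,92),1),([0,.075,-.02],g(236,213),1)]
M=np.c_[[0,1,0],[1,0,0],[0,0,-1]].T.astype(float)  # door->tool axes: (x,y,z)->(y,x,-z)
K=lambda b,v: t+R@np.array([b[1]+v[0],b[0]+v[1],-b[2]-v[2]])
f=lambda v:np.concatenate([projw(p,K(b,v))-o for b,o,_ in obs])
r=least_squares(f,[0,0,.002]); print("offset y,x,z",r.x.round(4),f(r.x).round(1))
for c in (-.002,0,.002,.004,.006):
    q=least_squares(lambda v:f([*v,c]),[0,0]); print(c,q.x.round(4),q.fun.round(1),"klow",K([0,.1,-.128],[*q.x,c]).round(4))
print("Utip",onz(p,g(548,112),.153),"Ufoot",onz(p,g(518,124),.133),"Ltip",onz(p,g(487,137),.077))
E
```

```text
offset y,x,z [-0.003  -0.0027  0.0008] [ 0.1  0.  -0.1 -0. ]
-0.002 [-0.0028 -0.0027] [ 0.1  0.3 -0.1 -0.3] klow [0.507  0.2541 0.1427]
0 [-0.003  -0.0027] [ 0.1  0.1 -0.1 -0.1] klow [0.507  0.2539 0.1447]
0.002 [-0.0032 -0.0027] [ 0.1 -0.2 -0.1  0.1] klow [0.507  0.2537 0.1467]
0.004 [-0.0033 -0.0027] [ 0.1 -0.4 -0.1  0.4] klow [0.5071 0.2535 0.1487]
0.006 [-0.0035 -0.0027] [ 0.1 -0.7 -0.1  0.6] klow [0.5071 0.2533 0.1507]
Utip [0.60221001 0.26449766 0.153     ] Ufoot [0.59851593 0.26292239 0.133     ] Ltip [0.6029144 0.2649176 0.077    ]
```

```bash
python3 - <<'E'
from h import *
s=rows(tool(-.03,0),[.545,.168,.215],n=3)
rows(tool(-.03,0),[.6025,.168,.215],start=s,n=3)
E
```

```text
[[4.1, 12.0, 18.9, -0.006, -0.001, 0.003], [4.1, 11.9, 19.0, -0.006, -0.001, 0.003], [4.2, 11.8, 19.0, -0.006, -0.001, 0.003]]
[[0.6, 19.2, 0.0, 0.0, 0.0, 0.0], [0.6, 19.2, 0.0, 0.0, 0.0, 0.0], [0.6, 19.2, 0.0, 0.0, 0.0, 0.0]]
```

Emit:
play_rows --moves '[[[4, 12, 19, -0.006, -0.001, 0.003], [4, 12, 19, -0.006, -0.001, 0.003], [4, 12, 19, -0.006, -0.001, 0.003], [0, 0, 0, 0, 0, 0], [0, 0, 0, 0, 0, 0]]]'

```text
time_s: 9.95
position: [0.5447, 0.1682, 0.2149]
tcp_rot: [[0.03, 1.0, -0.0], [1.0, -0.03, 0.0], [0.0, -0.0, -1.0]]
force: [0.4, 0.7, -2.6]
opening: 0.16
grasp_force: 30.0
```

```bash
python3 - <<'E'
from h import *
from rig import bot
import cv2,pickle
s=bot.read_state();print(s["position"],s["force"],s["tcp_rot"].round(3).tolist())
p=bot.capture("wrist"); pickle.dump((p,s),open("w6.pkl","wb"))
cv2.imwrite("pics/w6.png",cv2.resize(p["image"][30:180,210:360],None,fx=4,fy=4,interpolation=cv2.INTER_CUBIC))
rows(tool(-.03,0),[.6025,.168,.215],n=3)
E
```

```text
[0.54469603 0.16815534 0.21494504] [ 0.40951296  0.70859014 -2.61239718] [[0.03, 1.0, -0.0], [1.0, -0.03, 0.0], [0.0, -0.0, -1.0]]
[[0.5, 19.2, 0.2, 0.0, -0.0, 0.0], [0.5, 19.2, 0.2, 0.0, -0.0, 0.0], [0.5, 19.2, 0.2, 0.0, -0.0, 0.0]]
```

View pics/w6.png

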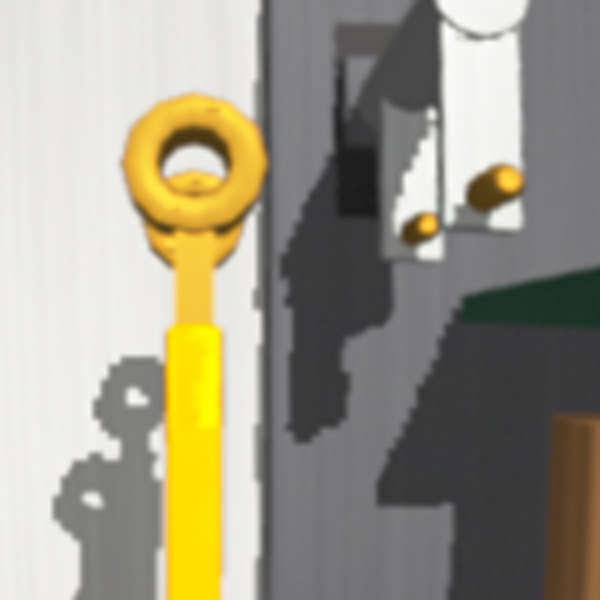

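```bash
python3 - <<'E'
from h import *
import pickle
p,s=pickle.load(open("w6.pkl","rb")); t=s["position"]
g=lambda a,b:np.array([210+a/4,30+b/4])
for c in (-.002,.001,.004): print("ring",c,onz(p,g(195,163),t[2]+c-.034).round(4))
print("panel corner",onz(p,g(194,326),t[2]+.001-.02).round(4))
print("Utip",onz(p,g(509,182),.153).round(4),"Ltip",onz(p,g(428,226),.077).round(4),"Ufoot",onz(p,g(476,200),.133).round(4))
E
```

```text
ring -0.002 [0.5472 0.2635 0.1789]
ring 0.001 [0.5472 0.263  0.1819]
ring 0.004 [0.5472 0.2625 0.1849]
panel corner [0.5463 0.2377 0.1959]
Utip [0.6029 0.2647 0.153 ] Ltip [0.6032 0.2647 0.077 ] Ufoot [0.6016 0.2639 0.133 ]
```

Emit:
play_rows --moves '[[[1, 14, 0, 0, 0, 0], [1, 14, 0, 0, 0, 0], [1, 14, 0, 0, 0, 0], [0.4, 13.8, 0, 0, 0, 0], [0, 0, 0, 0, 0, 0]]]'

```text
time_s: 10.5
position: [0.603, 0.1703, 0.217]
tcp_rot: [[0.03, 1.0, 0.007], [1.0, -0.03, 0.001], [0.001, 0.007, -1.0]]
force: [0.2, -0.5, -3.0]
opening: 0.159
grasp_force: 30.0
```

```bash
python3 - <<'E'
from h import *
from rig import bot
import cv2,pickle
s=bot.read_state();print(s["position"],s["force"])
p=bot.capture("wrist"); pickle.dump((p,s),open("w7.pkl","wb"))
cv2.imwrite("pics/w7.png",cv2.resize(p["image"][30:130,200:320],None,fx=5,fy=5,interpolation=cv2.INTER_CUBIC))
E
```

```text
[0.60296077 0.17032201 0.21701122] [ 0.21023046 -0.47960889 -3.03737163]
```

View pics/w7.png

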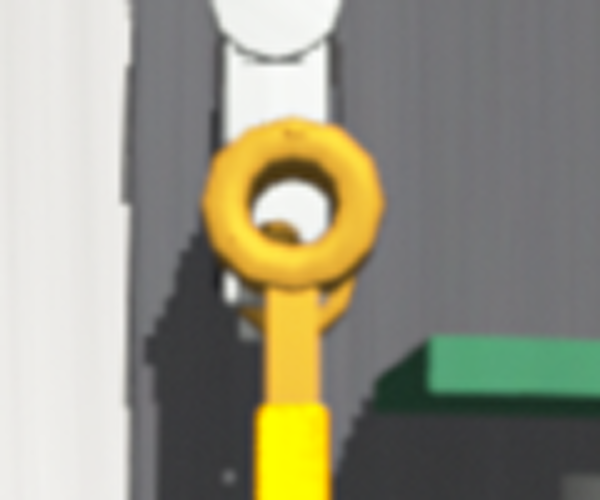

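Emit:
play_rows --moves '[[[0, 0, 0, 0, 0, 0], [0, 0, 0, 0, 0, 0], [0, 0, 3, 0, 0, 0], [0, 0, 3, 0, 0, 0], [0, 0, 3, 0, 0, 0]]]'

```text
time_s: 11.05
position: [0.6004, 0.1709, 0.206]
tcp_rot: [[0.029, 1.0, 0.001], [1.0, -0.029, 0.001], [0.001, 0.001, -1.0]]
force: [0.5, -1.0, -3.1]
opening: 0.162
grasp_force: 30.0
```

Emit:
play_rows --moves '[[[0, 0, 3, 0, 0, 0], [0, 0, 2, 0, 0, 0], [0, 0, 0, 0, 0, 0]]]'

```text
time_s: 11.35
position: [0.6005, 0.1708, 0.2008]
tcp_rot: [[0.029, 1.0, 0.001], [1.0, -0.029, 0.001], [0.001, 0.001, -1.0]]
force: [0.1, 1.0, -2.4]
opening: 0.162
grasp_force: 30.0
```

Emit:
play_rows --moves '[[[0, 0, 2, 0, 0, 0], [0, 0, 2, 0, 0, 0], [0, 0, 2, 0, 0, 0], [0, 0, 0, 0, 0, 0]]]'

```text
time_s: 11.75
position: [0.6005, 0.1708, 0.195]
tcp_rot: [[0.029, 1.0, 0.001], [1.0, -0.029, 0.001], [0.001, 0.001, -1.0]]
force: [-0.5, 0.2, -3.2]
opening: 0.157
grasp_force: 30.0
```

Well below tip level with no force: the knuckles are on the pins. Continuing down.

Emit:
play_rows --moves '[[[0, 0, 2, 0, 0, 0], [0, 0, 2, 0, 0, 0], [0, 0, 2, 0, 0, 0], [0, 0, 1, 0, 0, 0], [0, 0, 0, 0, 0, 0]]]'

```text
time_s: 12.25
position: [0.6007, 0.1708, 0.1881]
tcp_rot: [[0.029, 1.0, 0.001], [1.0, -0.029, 0.001], [0.001, 0.001, -1.0]]
force: [0.2, -0.4, -2.6]
opening: 0.157
grasp_force: 30.0
```

Emit:
play_rows --moves '[[[0, 0, 1, 0, 0, 0], [0, 0, 1, 0, 0, 0], [0, 0, 0, 0, 0, 0]]]'

```text
time_s: 12.55
position: [0.6007, 0.1708, 0.1862]
tcp_rot: [[0.029, 1.0, 0.002], [1.0, -0.029, 0.001], [0.001, 0.002, -1.0]]
force: [-0.2, -0.4, -2.3]
opening: 0.16
grasp_force: 30.0
```

Emit:
play_rows --moves '[[[0, 0, 1, 0, 0, 0], [0, 0, 1, 0, 0, 0], [0, 0, 0, 0, 0, 0]]]'

```text
time_s: 12.85
position: [0.6007, 0.1708, 0.1842]
tcp_rot: [[0.029, 1.0, 0.002], [1.0, -0.029, 0.001], [0.001, 0.002, -1.0]]
force: [-0.7, -0.6, -3.2]
opening: 0.158
grasp_force: 30.0
```

Emit:
play_rows --moves '[[[0, 0, 1, 0, 0, 0], [0, 0, 0, 0, 0, 0]]]'

```text
time_s: 13.05
position: [0.6007, 0.1708, 0.1832]
tcp_rot: [[0.029, 1.0, 0.002], [1.0, -0.029, 0.001], [0.001, 0.002, -1.0]]
force: [-0.4, -0.6, -2.6]
opening: 0.16
grasp_force: 30.0
```

Emit:
play_rows --moves '[[[0, 0, 1, 0, 0, 0], [0, 0, 1, 0, 0, 0], [0, 0, 0, 0, 0, 0]]]'

```text
time_s: 13.35
position: [0.6007, 0.1708, 0.1812]
tcp_rot: [[0.029, 1.0, 0.002], [1.0, -0.029, 0.001], [0.001, 0.001, -1.0]]
force: [-0.2, -0.2, -1.6]
opening: 0.159
grasp_force: 30.0
```

Emit:
play_rows --moves '[[[0, 0, 0.5, 0, 0, 0], [0, 0, 0, 0, 0, 0]]]'

```text
time_s: 13.55
position: [0.6008, 0.1708, 0.1808]
tcp_rot: [[0.029, 1.0, 0.002], [1.0, -0.029, 0.001], [0.001, 0.002, -1.0]]
force: [-0.4, 0.9, -3.0]
opening: 0.159
grasp_force: 30.0
```

Emit:
play_rows --moves '[[[0, 0, 0.7, 0, 0, 0], [0, 0, 0, 0, 0, 0]]]'

```text
time_s: 13.75
position: [0.6008, 0.1708, 0.1801]
tcp_rot: [[0.029, 1.0, 0.002], [1.0, -0.029, 0.001], [0.001, 0.002, -1.0]]
force: [0.8, -0.1, -2.9]
opening: 0.158
grasp_force: 30.0
```

Emit:
play_rows --moves '[[[0, 0, 0.7, 0, 0, 0], [0, 0, 0, 0, 0, 0]]]'

```text
time_s: 13.95
position: [0.6008, 0.1708, 0.1794]
tcp_rot: [[0.029, 1.0, 0.002], [1.0, -0.029, 0.001], [0.001, 0.002, -1.0]]
force: [0.8, -0.8, -2.3]
opening: 0.158
grasp_force: 30.0
```

Emit:
play_rows --moves '[[[0, 0, 1, 0, 0, 0], [0, 0, 0, 0, 0, 0]]]'

```text
time_s: 14.15
position: [0.601, 0.1708, 0.179]
tcp_rot: [[0.029, 1.0, 0.002], [1.0, -0.029, 0.001], [0.001, 0.002, -1.0]]
force: [-1.0, -0.9, -0.1]
opening: 0.159
grasp_force: 30.0
```

Emit:
play_rows --moves '[[[0, 0, 1, 0, 0, 0], [0, 0, 0, 0, 0, 0]]]'

```text
time_s: 14.35
position: [0.6012, 0.1706, 0.1784]
tcp_rot: [[0.029, 1.0, 0.003], [1.0, -0.029, 0.0], [0.001, 0.003, -1.0]]
force: [-2.0, -3.5, 4.3]
opening: 0.156
grasp_force: 30.0
```

Emit:
play_rows --moves '[[[0, 0, 0, 0, 0, 0], [0, 0, 0, 0, 0, 0], [0, 0, 0, 0, 0, 0], [0, 0, 0, 0, 0, 0], [0, 0, 0, 0, 0, 0]]]' --fingers 0

```text
time_s: 14.85
position: [0.6008, 0.1709, 0.1773]
tcp_rot: [[0.029, 1.0, 0.002], [1.0, -0.029, 0.001], [0.001, 0.002, -1.0]]
force: [-0.1, -0.2, 0.3]
opening: 0.475
grasp_force: 0.0
```

Emit:
play_rows --moves '[[[0, 0, -5, 0, 0, 0], [0, 0, -20, 0, 0, 0], [0, 0, -30, 0, 0, 0], [0, 0, -30, 0, 0, 0], [0, 0, -30, 0, 0, 0]]]'

```text
time_s: 15.35
position: [0.6005, 0.1708, 0.2939]
tcp_rot: [[0.029, 1.0, 0.002], [1.0, -0.029, 0.001], [0.001, 0.002, -1.0]]
force: [0.4, 0.2, -0.2]
opening: 0.501
grasp_force: 0.0
```

Emit:
play_rows --moves '[[[-10, -40, -10, 0, 0, 0], [-10, -40, -10, 0, 0, 0], [-10, -40, -10, 0, 0, 0], [0, 0, 0, 0, 0, 0], [0, 0, 0, 0, 0, 0]]]'

```text
time_s: 15.85
position: [0.4797, 0.1443, 0.3234]
tcp_rot: [[0.029, 1.0, 0.005], [1.0, -0.029, 0.001], [0.001, 0.005, -1.0]]
force: [0.2, 0.3, -0.5]
opening: 0.502
grasp_force: 0.0
```

```bash
python3 - <<'E'
from h import *
from rig import bot
s=bot.read_state();print(s["position"],s["force"],s["opening"])
v=[.6008,.165,-.03]; 
for n in ("scene","top","wrist"):
    p=bot.capture(n); pr=projw if n=="wrist" else proj
    K=dict(door=[0,0,.185],knuckle_low=[0,.1,.057],knuckle_high=[0,.1,.133])
    for q,b in K.items():
        R,t=machpose(v); e=[pr(p,R@(np.array(b)+[0,0,h])+t).round(0).tolist() for h in (0,.02)]
        print(n,q,"seated/on tips",e,[(np.round(r["centre"],1).tolist(),round(r["confidence"],2)) for r in bot.pinpoint(p,q)][:5])
    # yellow pixels' extreme: rows/cols of the door blob near expected place
    import cv2
    hsv=cv2.cvtColor(p["image"],cv2.COLOR_BGR2HSV); m=cv2.inRange(hsv,(22,180,120),(32,255,255))
    ys,xs=np.nonzero(m); 
    if len(xs): print(n,"yellow",len(xs),xs.min(),xs.max(),ys.min(),ys.max(), "panel corners exp",[pr(p,R@np.array(b)+t).round(0).tolist() for b in ([0,-.075,.165],[0,.075,.165],[0,-.075,.045],[0,.075,.045])])
E
```

```text
[0.47967842 0.14426415 0.32337363] [ 0.1617126   0.30308757 -0.45683786] 0.5015783320973456
scene door seated/on tips [[360.0, 136.0], [362.0, 130.0]] [([360.7, 136.7], 0.86), ([122.7, 252.1], 0.77), ([112.3, 312.9], 0.69)]
scene knuckle_low seated/on tips [[369.0, 148.0], [370.0, 143.0]] [([165.7, 359.2], 0.8), ([48.4, 265.5], 0.71)]
scene knuckle_high seated/on tips [[375.0, 128.0], [377.0, 123.0]] [([158.8, 326.2], 0.88), ([374.9, 130.0], 0.85), ([78.4, 277.8], 0.77), ([265.0, 186.9], 0.32)]
scene yellow 23 342 374 126 185 panel corners exp [[344.0, 160.0], [373.0, 125.0], [336.0, 191.0], [363.0, 156.0]]
top door seated/on tips [[152.0, 132.0], [151.0, 130.0]] [([148.2, 131.7], 0.8), ([350.7, 265.3], 0.74), ([389.9, 234.4], 0.59), ([163.7, 149.9], 0.29)]
top knuckle_low seated/on tips [[125.0, 143.0], [123.0, 141.0]] [([396.7, 304.4], 0.84), ([396.5, 175.5], 0.65)]
top knuckle_high seated/on tips [[118.0, 136.0], [116.0, 134.0]] [([378.6, 193.6], 0.91), ([393.1, 277.7], 0.6)]
top yellow 80 162 184 133 144 panel corners exp [[184.0, 134.0], [124.0, 133.0], [190.0, 145.0], [136.0, 144.0]]
wrist door seated/on tips [[377.0, 164.0], [384.0, 167.0]] [([376.8, 164.3], 0.57)]
wrist knuckle_low seated/on tips [[344.0, 80.0], [348.0, 79.0]] [([344.0, 80.6], 0.96)]
wrist knuckle_high seated/on tips [[362.0, 73.0], [368.0, 70.0]] [([362.8, 71.6], 0.79)]
wrist yellow 666 163 374 64 254 panel corners exp [[364.0, 227.0], [372.0, 92.0], [338.0, 199.0], [342.0, 98.0]]
```

All three cameras match the seated prediction, and the door is shut and released.

```bash
python3 -c "
from rig import bot
print(bot.hand_in())"
```

```text
the job is handed in; nothing more can be done
None
```

The door is hung on both hinge pins, shut and released. All three cameras agreed with the fully seated position before I handed the job in. `hand_in()` returned no verdict, and I did not re-measure the fish, stick and funnel afterwards, though the arm stayed clear of them and felt no contact.

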